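# Snap the four-coin slab shut

### The job

The rim of the big four-coin slab has come unsnapped: with the fingertips, press down its four raised rim sections one after another, right round the slab, until every one clicks shut flush with the corners. Press like a firm thumb rather than hammering; do not lift the slab or push it away from where it lies, and leave everything else on the shelf undisturbed.

Things in the scene. Friction and masses are not known exactly. Their poses are not given: they have to be found in the camera images.
- slab: The big clear acrylic four-coin slab, square, 130 x 130 mm, lying loose and flat (0.4 kg, four coins behind one window), the largest slab here. Origin: centre of its underside; z up; its sides run along its own x and y. Its fixed grey corner posts (24 x 24 mm) top out 18 mm above its underside, the window between the rim sections 15 mm.
- rim_near_top (a point): Centre of the top face of the grey rim section on the slab's own -x side, 53.5 mm out from the slab's centre; moves with the section. The section is a bar 79 mm long (along that side) and 21 mm wide between two corner posts. Open: its top stands 24 mm above the slab's underside, 6 mm proud of the posts; snapped shut: 18 mm, flush with them.
- rim_near (a joint): How far the -x section is pressed down, in m: 0 open, 0.006 fully shut (a hard stop). It slides straight down; it gives way at about 9 N, the resistance falls to nothing at half-way (3 mm), and then it snaps shut by itself and stays; let go before half-way and it springs back up.
- rim_far_top (a point): Centre of the top face of the grey rim section on the slab's own +x side, 53.5 mm out from the slab's centre; moves with the section. The section is a bar 79 mm long (along that side) and 21 mm wide between two corner posts. Open: its top stands 24 mm above the slab's underside, 6 mm proud of the posts; snapped shut: 18 mm, flush with them.
- rim_far (a joint): How far the +x section is pressed down, in m: 0 open, 0.006 fully shut (a hard stop). It slides straight down; it gives way at about 9 N, the resistance falls to nothing at half-way (3 mm), and then it snaps shut by itself and stays; let go before half-way and it springs back up.
- rim_left_top (a point): Centre of the top face of the grey rim section on the slab's own +y side, 53.5 mm out from the slab's centre; moves with the section. The section is a bar 79 mm long (along that side) and 21 mm wide between two corner posts. Open: its top stands 24 mm above the slab's underside, 6 mm proud of the posts; snapped shut: 18 mm, flush with them.
- rim_left (a joint): How far the +y section is pressed down, in m: 0 open, 0.006 fully shut (a hard stop). It slides straight down; it gives way at about 9 N, the resistance falls to nothing at half-way (3 mm), and then it snaps shut by itself and stays; let go before half-way and it springs back up.
- rim_right_top (a point): Centre of the top face of the grey rim section on the slab's own -y side, 53.5 mm out from the slab's centre; moves with the section. The section is a bar 79 mm long (along that side) and 21 mm wide between two corner posts. Open: its top stands 24 mm above the slab's underside, 6 mm proud of the posts; snapped shut: 18 mm, flush with them.
- rim_right (a joint): How far the -y section is pressed down, in m: 0 open, 0.006 fully shut (a hard stop). It slides straight down; it gives way at about 9 N, the resistance falls to nothing at half-way (3 mm), and then it snaps shut by itself and stays; let go before half-way and it springs back up.
- block: Walnut coin holder block 75 x 120 x 28 mm with three coins standing upright in its slots (to 54 mm high), loose bystander. Origin: centre of its underside. It and the big slab may have swapped places.
- slab_a: Small clear one-coin slab, 60 x 85 x 8 mm, loose bystander on the far side. Origin: centre of its underside.
- slab_b: The other small one-coin slab, same size, loose bystander on the left. Origin: centre of its underside.
- weight: Brass coin weight shaped like a small bell, 36 mm across, 49 mm high, loose bystander standing between the places of the big slab and the block. Origin: centre of its underside.
- pen_cup: Tin pen cup 72 mm across, 95 mm high, pens to 150 mm, loose bystander at the far right. Origin: centre of its underside.
- loupe: Round stand loupe, 46 mm across, 30 mm high, loose bystander on the right. Origin: centre of its underside.
- coin_tube: Upright clear coin tube with white cap, 33 mm across, 60 mm high, loose bystander at the near right. Origin: centre of its underside.
Mind the look-alikes: they are no part of the job. Several things have the shape of the slab; the one meant has the colours described above.

How it is judged:
At the end, for the whole second after the job is handed in: All four rim sections are snapped down (each over 5 of its 6 mm), the slab lies flat and at rest on the shelf within 40 mm of where it started, and every other listed thing is within 30 mm of where it started (value of joint each of rim_near, rim_far, rim_left, rim_right above 0.005 m and height (world z) of slab below 0.004 m and angle between slab's own z axis and vertical below 0.04 rad and distance of slab from where it was at the start of the episode below 0.04 m and linear speed of slab below 0.02 m/s and distance of each of block, slab_a, slab_b, weight, pen_cup, loupe, coin_tube from where it was at the start of the episode below 0.03 m); the robot touches nothing.
It fails at once if the slab is lifted or tipped up (height (world z) of slab above 0.01 m or angle between slab's own z axis and vertical above 0.15 rad).
It fails at once if the slab is pushed more than 40 mm from its place (distance of slab from where it was at the start of the episode above 0.04 m).
It fails at once if the slab is hammered (over 80 N) (contact force between the arm and slab above 80 N).
It fails at once if a bystander is moved more than 30 mm or tipped over (distance of any of block, slab_a, slab_b, weight, pen_cup, loupe, coin_tube from where it was at the start of the episode above 0.03 m or angle between any of block, slab_a, slab_b, weight, pen_cup, loupe, coin_tube's own z axis and vertical above 0.4 rad).
It also fails if it takes over 51 s, if anything falls off the work surface, if the arm or the gripper's body presses on something with over 40 N, if the wrist force passes 120 N, or if a joint passes its speed limit or range.

### The arm

A 6-joint arm with a two-finger parallel gripper is mounted at the origin on the work surface. World frame = base frame: x ahead of the robot, y to its left, z up, the work surface at z = 0. Lengths are in m, angles in rad, forces in N, time in s.
With the tool pointing down it reaches from about 0.325 to 0.775 m from the base axis. Payload 5.5 kg.
Tool frame: the origin (TCP) lies between the finger pads; the fingertips stand 8 mm ahead of it and the grasp point (between the pads) lies 11 mm behind it (tcp_to_tips is the distance from the TCP to the fingertips, in m); z points along the fingers, y is the line along which they close (so a half turn about z gives the same grasp; the last joint's range is limited). The gripper opens to 88 mm and grips with 3 to 60 N. Pads are 20 mm wide; open, the fingers measure 115 mm over their backs; the gripper's body (75 mm by 178 mm) begins 61 mm behind the grasp point.
Start: joints at [1.2, 0.091, 1.231, -0, 1.82, -0.057], TCP at [0.185, 0.571, 0.231] pointing down, gripper open.
Joint ranges: [-2.87, 2.87], [-0.86, 2.18], [0.17, 2.46], [-1.51, 4.65], [0.06, 2.69], [-2.65, 2.65]. Speed limits (rad/s): [2.57, 2.57, 3.01, 3.14, 3.14, 3.14].

### API

Orientations are given as a unit quaternion [w, x, y, z].
In Python, from bench import * gives the robot as it stands. Calls block until the motion is done:
- move_to(position, orientation): joint-space move of the TCP to a pose.
- move_l(position, speed=0.15, orientation=None): straight line of the TCP; orientation=None keeps the orientation; speed is the mean speed in m/s.
- movej(angles): joint-space move.
- gripper_open() and close(): open the fingers fully, or close them until they stop; the grip force is fixed at half the most.
- hold(seconds).
- inverse_kinematics(position, orientation): joint angles nearest the present ones, or None.
- state(): the state.
- get_image(name): name is "scene" or "top"; returns a dict with "frame" (384x512x3 uint8, blue, green, red), "depth" (384x512 float32, m along the optical axis (not along the pixel's ray), 0 where there is no reading), "camera_matrix" (3x3 intrinsics, pixels), "view" (4x4, takes a point from world to camera coordinates). Camera axes: x right, y up, looking along -z (the intrinsics and any distortion apply to the point x, -y, -z); pixel columns grow to the right and rows downward; lengths in m; the calibration is good to about 2 mm. A picture is of the moment at which its call begins.
A pose or a line that the arm cannot do raises IKError and nothing moves.
- job_done(): hands the job in; it is judged then, once.
The state is a dict: "time": time; "joint_pos": joint angles; "dq": joint speeds; "joint_torque": joint torques, N m; "ee_pos": TCP position; "ee_rot": TCP orientation; "ft_force": force on the tool from outside, world axes, zero at the start; "moment": the same for the moment, N m; "finger_gap": finger opening in m; "finger_force": force on a finger pad.
Only numpy, scipy, OpenCV 4.12 (cv2) and the standard library are available. Lean on these libraries where they do the work, as an engineer would, in place of code of your own. Each camera call takes 0.05 s, during which the arm holds its last target. There are 200 camera calls.

## Working session

There is one attempt and no reset: what is moved stays moved. The work goes in short steps, each a Python script; the robot and the scene stay as the last script left them, time stands still between calls to the robot, and variables do not carry over. Pictures are saved under pics/ and viewed, at most 10 in all, crops included, and the job is handed in when it is done.

```bash
mkdir -p pics; cat > h.py <<'E'
from bench import *
import numpy as np, cv2
def world(im):
    K=np.array(im["camera_matrix"]);V=np.array(im["view"]);d=im["depth"]
    v,u=np.mgrid[:d.shape[0],:d.shape[1]]
    P=np.stack([(u-K[0,2])/K[0,0]*d,-(v-K[1,2])/K[1,1]*d,-d,np.ones_like(d)],-1)
    return (P@np.linalg.inv(V).T)[...,:3]
E
python3 - <<'E'
from h import *
for n in("top","scene"):
    im=get_image(n);np.savez(n+".npz",**im)
    cv2.imwrite(f"pics/{n}0.png",im["frame"])
    print(n,np.linalg.inv(np.array(im["view"])).round(3).tolist())
s=state();print(s["time"],s["ee_pos"],s["ee_rot"],s["ft_force"])
E
```

```text
top [[0.005, 0.997, -0.082, 0.452], [-1.0, 0.005, 0.001, 0.021], [0.002, 0.082, 0.997, 1.413], [0.0, 0.0, 0.0, 1.0]]
scene [[-0.184, -0.741, 0.646, 1.147], [0.983, -0.139, 0.12, 0.121], [0.001, 0.657, 0.754, 0.758], [0.0, 0.0, 0.0, 1.0]]
0.1 [0.1851387  0.57047618 0.2296568 ] [-1.70832940e-04  1.56278710e-01  9.87712639e-01 -8.23217836e-04] [ 0.28060162  0.62500329 -0.03684594]
```

View pics/top0.png

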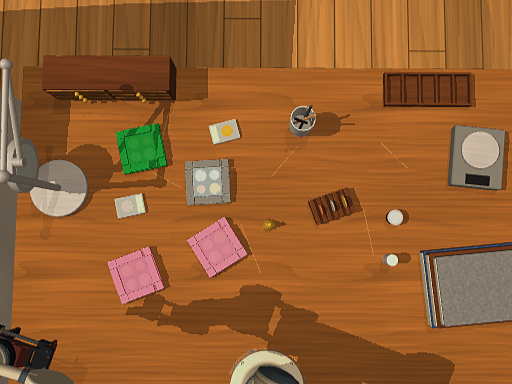

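View pics/scene0.png

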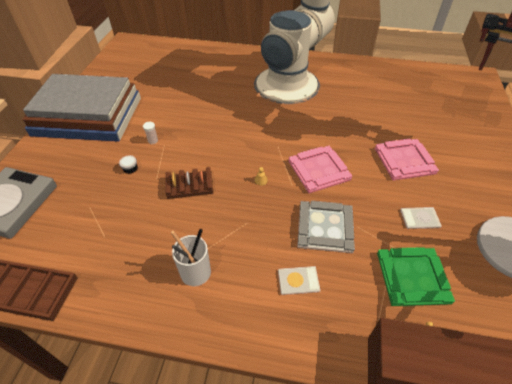

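Candidates in the top view are green (141,149), grey with four coins (208,182), pink (217,247) and pink (136,274). I choose the grey one with visible coins, and will check it in a crop and measure it.

```bash
python3 - <<'E'
from h import *
for n,(u0,u1,v0,v1) in dict(top=(170,245,145,220),scene=(285,370,190,265)).items():
    im=dict(np.load(n+".npz"));W=world(im)
    f=im["frame"][v0:v1,u0:u1]
    cv2.imwrite(f"pics/c_{n}.png",cv2.resize(f,None,fx=5,fy=5,interpolation=cv2.INTER_CUBIC))
    P=W[v0:v1,u0:u1].reshape(-1,3);c=f.reshape(-1,3).astype(int)
    m=(P[:,2]>.010)&(P[:,2]<.035)&(np.abs(c[:,2]-c[:,0])<45)
    q=P[m];r=cv2.minAreaRect((q[:,:2]*1000).astype(np.float32))
    print(n,m.sum(),r,"z pct",np.percentile(q[:,2],[5,25,50,75,95]).round(4), "table z",np.percentile(P[:,2],5).round(4))
a=cv2.imread("pics/c_top.png");b=cv2.imread("pics/c_scene.png");cv2.imwrite("pics/c.png",np.hstack([a,b[:375,:]]))
E
```

```text
top 1701 ((597.5613403320312, 176.71969604492188), (128.784912109375, 129.02725219726562), 3.634510040283203) z pct [0.0116 0.0153 0.019  0.0234 0.0274] table z -0.0045
scene 2337 ((596.1962280273438, 179.88851928710938), (131.9835968017578, 127.95115661621094), 3.8807990550994873) z pct [0.0126 0.0147 0.0176 0.023  0.025 ] table z -0.0023
```

View pics/c.png

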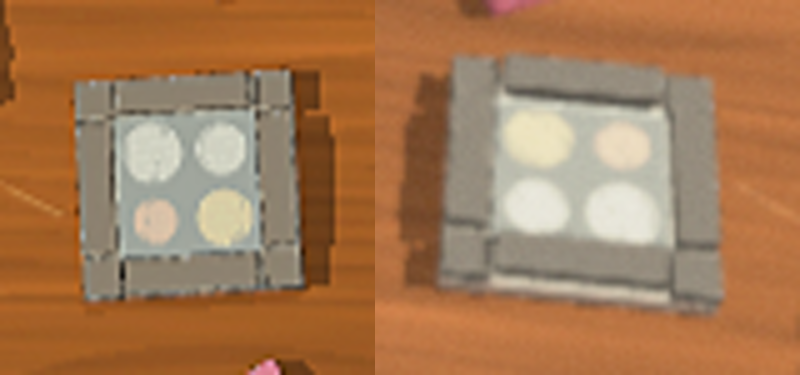

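The crop confirms it: grey posts, four raised grey rim sections and four coins, centred at (208,182) in the top view. Both cameras agree on about (0.597, 0.178), yaw 3.7°, 130 mm sides and heights of 15/18/24 mm. I'll press the near section first.

```bash
cat >> h.py <<'E'
C=np.array([.597,.178]);YAW=np.radians(3.7)
def fz(): return np.array(state()["ft_force"])[2]
def press(k):
    """k: near,left,far,right -> outward direction"""
    ang=dict(near=np.pi,left=np.pi/2,far=0,right=-np.pi/2)[k]+YAW
    p=C+.0535*np.array([np.cos(ang),np.sin(ang)])
    bar=YAW+(np.pi/2 if k in("near","far") else 0)
    t=(bar+np.pi/2)/2; q=[0,np.cos(t),np.sin(t),0]
    move_to([*p,.075],q)
    move_l([*p,.008+.027],speed=.08)
    hold(.2); f0=fz(); log=[]; peak=0
    for tip in np.arange(.0255,.0165,-.0005):
        move_l([*p,.008+tip],speed=.02)
        f=fz()-f0; peak=max(peak,f); log.append((round(tip*1e3,1),round(state()["ee_pos"][2]*1e3-8,1),round(f,1)))
        if f>25 or (tip<.0192 and f>12): break
    move_l([*p,.075],speed=.12)
    print(k,p.round(4),"f0",round(f0,2),log,"t",round(state()["time"],2))
E
python3 - <<'E'
from h import *
close()
s=state();move_to([.5,.3,.2],s["ee_rot"])
print(state()["time"],state()["finger_gap"])
press("near")
E
```

```text
2.9833 0.0006171545240726455
near [0.5436 0.1745] f0 -0.3 [(np.float64(25.5), np.float64(25.4), np.float64(0.3)), (np.float64(25.0), np.float64(25.0), np.float64(0.7)), (np.float64(24.5), np.float64(24.5), np.float64(-0.1)), (np.float64(24.0), np.float64(24.4), np.float64(2.8)), (np.float64(23.5), np.float64(24.3), np.float64(6.2)), (np.float64(23.0), np.float64(24.2), np.float64(7.1)), (np.float64(22.5), np.float64(24.0), np.float64(9.6)), (np.float64(22.0), np.float64(23.9), np.float64(11.0)), (np.float64(21.5), np.float64(23.7), np.float64(13.1)), (np.float64(21.0), np.float64(23.5), np.float64(13.9)), (np.float64(20.5), np.float64(23.3), np.float64(15.3)), (np.float64(20.0), np.float64(23.1), np.float64(17.1)), (np.float64(19.5), np.float64(22.9), np.float64(18.0)), (np.float64(19.0), np.float64(19.8), np.float64(0.4)), (np.float64(18.5), np.float64(18.4), np.float64(1.1)), (np.float64(18.0), np.float64(18.3), np.float64(4.2)), (np.float64(17.5), np.float64(18.3), np.float64(6.5)), (np.float64(17.0), np.float64(18.2), np.float64(8.7))] t 9.66
```

The near section clicked: force rose to 18 N, dropped, then met the hard stop at 18.3 mm. One break condition could stop a press just before the click, so I'll remove it and press the rest.

```bash
sed -i 's/if f>25 or .*: break/if f>30: break/; s/"f0",round(f0,2),log/"peak",round(peak,1),[tuple(map(float,x)) for x in log[-6:]]/' h.py
python3 - <<'E'
from h import *
for k in("left","far","right"): press(k)
move_to([.42,.36,.25],state()["ee_rot"])
im=get_image("top");im2=get_image("scene")
for n,i,(u0,u1,v0,v1) in(("top",im,(170,245,145,220)),("scene",im2,(285,370,190,265))):
    W=world(i)[v0:v1,u0:u1].reshape(-1,3);f=i["frame"][v0:v1,u0:u1].reshape(-1,3).astype(int)
    m=(W[:,2]>.010)&(W[:,2]<.035)&(np.abs(f[:,2]-f[:,0])<45);q=W[m]
    print(n,cv2.minAreaRect((q[:,:2]*1000).astype(np.float32)))
    a=YAW;L=(q[:,:2]-C)@np.array([[np.cos(a),-np.sin(a)],[np.sin(a),np.cos(a)]])
    for nm,o in dict(near=(-1,0),far=(1,0),left=(0,1),right=(0,-1)).items():
        s=(np.hypot(*(L-np.array(o)*.0535).T)<.009); print(nm,s.sum(),np.median(q[s,2]).round(4) if s.any() else None)
    for sx in(-1,1):
        for sy in(-1,1):
            s=np.hypot(*(L-np.array([sx,sy])*.053).T)<.008;print("post",sx,sy,np.median(q[s,2]).round(4) if s.any() else None)
a=im["frame"][130:280,100:420];b=im2["frame"][120:320,150:480]
cv2.imwrite("pics/e.png",np.vstack([cv2.resize(a,(640,300)),cv2.resize(im2["frame"][190:265,285:370],(330,290)).repeat(1,0) if 0 else cv2.resize(b,(640,300))]))
E
```

```text
left [0.5935 0.2314] peak 11.0 [(19.5, 19.1, 0.4), (19.0, 18.9, 0.8), (18.5, 18.5, 1.0), (18.0, 18.4, 2.6), (17.5, 18.3, 6.2), (17.0, 18.3, 8.1)] t 17.02
far [0.6504 0.1815] peak 18.8 [(19.5, 23.2, 16.3), (19.0, 23.0, 16.3), (18.5, 22.8, 18.5), (18.0, 22.5, 18.8), (17.5, 18.7, 0.5), (17.0, 18.3, 6.7)] t 24.42
right [0.6005 0.1246] peak 9.2 [(19.5, 18.9, -0.2), (19.0, 18.6, 0.5), (18.5, 18.5, 0.4), (18.0, 18.4, 2.8), (17.5, 18.3, 5.6), (17.0, 18.3, 7.8)] t 31.68
top ((597.6102905273438, 176.8201904296875), (129.24281311035156, 128.83187866210938), 3.7007603645324707)
near 30 0.0192
far 28 0.0172
left 30 0.0175
right 28 0.018
post -1 -1 0.0183
post -1 1 0.0192
post 1 -1 0.0176
post 1 1 0.0182
scene ((597.0420532226562, 179.72283935546875), (131.6608123779297, 127.53301239013672), 3.784529209136963)
near 33 0.0173
far 43 0.0172
left 39 0.0173
right 34 0.0171
post -1 -1 0.0173
post -1 1 0.0176
post 1 -1 0.0174
post 1 1 0.0174
```

View pics/e.png

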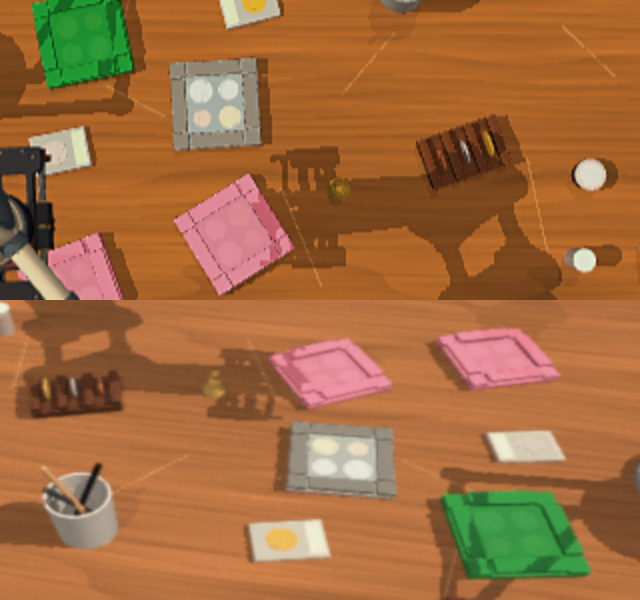

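The picture shows the slab (crop ~(215,105)) with all four sections flush with the posts and the slab where it was. The bystanders in view are standing undisturbed, and the arm is clear.

```bash
python3 -c "
from bench import *
print(job_done(),state()['time'])"
```

```text
the job is handed in; nothing more can be done
the job is handed in; nothing more can be done
```

The job is handed in: all four rim sections of the grey slab clicked shut and measure flush with the corner posts, the slab did not measurably move, every bystander in view looks untouched, and no press passed 19 N. The last clock reading, just before the retreat and hand-in, was 31.7 s of the 51 s allowed; the hand-in call gave no verdict.

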